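# Refit the gas hob's knob and hold it pushed in

## Robot

A 6-joint arm with a two-finger parallel gripper is mounted at the origin on the work surface. World frame = base frame: x ahead of the robot, y to its left, z up, the work surface at z = 0. Lengths are in mm, angles in degrees, forces in N, time in s.
With the tool pointing down it reaches from about 300 to 850 mm from the base axis. Payload 4.2 kg.
Tool frame: the origin (TCP) lies midway between the tips of the shut fingers; the grasp point (between the pads) lies 19 mm behind it (env.hold_point_z is the z of the grasp point in the tool frame, in mm); z points along the fingers, y is the direction in which the jaws open and shut (so a half turn about z gives the same grasp; the last joint's range is limited). The gripper opens to 91 mm and grips with 3 to 60 N. Pads are 32 mm wide; open, the fingers measure 118 mm over their backs; the gripper's body (76 mm by 178 mm) begins 60 mm behind the grasp point.
Start: joints at [68.984, 18.312, 89.639, -0, 72.044, -1.146], TCP at [195.44, 540.783, 213.976] pointing down, gripper open.
Joint ranges: [-177.97, 177.97], [-48.28, 115.42], [12.27, 149.76], [-77.06, 257.06], [2.81, 150.46], [-146.56, 146.56]. Speed limits (degrees/s): [147.25, 147.25, 180, 180, 180, 180].

## Interface

Orientations are given as [roll, pitch, yaw] about the fixed x, y, z axes, in that order (R = Rz(yaw) Ry(pitch) Rx(roll)).
In Python, from workcell import env, grab_frame, camera_params, spotter gives the robot as it stands. The module is installed in compiled form; this text tells all that it offers.
- The arm moves only by the shell command python3 -m jog 'ROWS' [FORCE]. ROWS is text: rows parted by semicolons, each of 7 numbers parted by spaces: the turn, a rotation vector about the world's x, y, z in units of 5 degrees (1.0 is 5 degrees), then the shift along the world's x, y, z in units of 25 mm (1.0 is 25 mm), then the opening, from 0 (shut) to 1 (fully open). A call has 1 to 5 rows; each row is the pose to reach, as a shift and turn from the pose commanded when the call began; what a row does not reach only later rows make up. A row lasts 1/8 s, in which the tool goes at most 62.5 mm and 10.7 degrees, less where a joint would pass 70% of its speed; a pose out of reach is approached as far as the arm can. A call with a gripper value outside its range is refused whole. The fingers move at their own pace and stop on an object; FORCE is the grip in N (left out, the last holds). Time passes only in rows, so rows that repeat a pose let the fingers close. It gives the time, the measured TCP pose, the force and the opening at its end, in the units of the state.
- env.state(): the state, without advancing time (a new reading comes with each control period).
- grab_frame(name): name is "side" or "top"; returns the picture (480x640x3 uint8, red, green, blue); there is no depth.
- camera_params(name): a dict with "K" (3x3 intrinsics, pixels), "rvec" (rotation vector, rad) and "tvec" (3), from world to camera coordinates, as OpenCV has them. Camera axes: x right, y down, z forward; pixel columns grow to the right and rows downward; lengths in mm; the calibration is good to about 2 mm. A picture is of the moment at which its call begins. camera_params takes no time and is no camera call.
- env.job_done(): hands the job in, once; it reports no verdict.
Trained networks look in the newest picture that a camera, given by its name, has taken for a name from the list of things; names that differ only in an ending like _2 or _b are one class to them, and where a whole thing is asked for, a point or a joint stands for the part that bears it (a point fixed in the world has none). Each returns a list of dicts, best first, with "conf" (0 to 1); they miss things now and then, are a little off and sometimes report something else, mostly with a low value. They report only what shows in the picture. A call takes as long as a camera call. They do not tell look-alikes from the thing itself.
- spotter.look_for(query, camera): "box" ([left, top, width, height] in pixels, round what is visible of it).
- spotter.trace(query, camera): "region" (480x640 bool, what is visible of it) and "box" ([left, top, width, height] in pixels, round what is visible of it).
The state is a dict: "time_s": time; "qpos": joint angles; "qvel": joint speeds; "effort": joint torques, N m; "ee_pos": TCP position; "ee_rot": TCP orientation; "force": force on the tool from outside, world axes, zero at the start; "torque": the same for the moment, N m; "gripper_width": finger opening in mm.
Only numpy, scipy, OpenCV 4.12 (cv2) and the standard library are available. Lean on these libraries where they do the work, as an engineer would, in place of code of your own. Each camera call takes 0.05 s, during which the arm holds its last target. There are 200 camera calls.

## Task

The gas hob's control knob has been washed and stands in the wooden drying rack: take it out and fit its keyed stem into the empty hub on the hob, turning the knob until the key slips in and it sits fully home. Then push the knob in as far as it goes, as for lighting the burner, and finish while still gripping it and holding it pushed in. Leave everything else where it stands.

Things in the scene. Friction and masses are not known exactly. Their poses are not given: they have to be found in the camera images.
- knob: black hob knob, 50 to 100 g, standing stem-down in one of the rack's two holes (either). Origin: centre of the underside of its round skirt (48 mm across, 6 mm thick), z up the axis. On the skirt a grip bar, 40 mm along x, 14 mm wide in y, top 28 mm above the origin. A lug on the skirt (the nose) reaches out to 34 mm on the +x side; a bright line marks that half of the bar
- knob_tip (a point): lower end of the knob's steel stem, 24 mm below its origin; the stem is 12 mm across with a conical tip (7 mm at the end). Its key, 4 mm wide, sticks out to 10 mm from the axis on the nose (+x) side and runs from the skirt down to 14 mm below it, so the last 10 mm of stem are plain and round. Axes as the knob's
- rack: fixed wooden drying rack, 190 mm (its x) by 70 mm (its y), 45 mm high; origin under its centre; two round 24 mm holes 48 mm either side of the centre along x. The knob's skirt rests on the top; the knob lifts straight out
- hob: fixed white gas hob, 300 mm (its x) by 380 mm (its y), deck 75 mm high, origin under its centre. The burner is centred 60 mm to +y of the origin; pan supports reach 115 mm above the table and 130 mm out from the burner's centre. The empty hub stands in the control strip, 140 mm to -y of the origin
- socket (a point): centre of the hub's mouth, on its top face, 14 mm above the deck at rest; axes as the hob's, not turning with the hub. The hub is an upright aluminium collar, about 30 mm across, with a round 13.6 mm through bore and a 6 mm wide keyway slot along its length. Key off the slot: the skirt stops 14 mm above the mouth. Fully home: the skirt lies on the mouth (knob's origin at this point)
- burner (a point): top centre of the burner. The hub's keyway points this way (hob +y) give or take 0.3 rad; no pose tells the exact angle: see the slot from above, or find it by turning the knob while pressing lightly. The hub is stiff to turn (0.15 N m, at most 0.35 rad either way) and stays put while the key only rubs on its top
- valve (a joint): how far the hub is pushed in, m: 0 at rest, 0.008 at its stop. A spring holds it up: 4 N to start, 8 N at the stop; it comes back up when let go. It also gives when the key presses on its top, and springs up as the key drops into the slot
- thermometer: leave alone: stem thermometer: flat round steel dial 40 mm across and 12 mm thick on a thin stem, standing stem-down in the other hole of the rack; origin at the centre of the dial's underside
- dropper: leave alone: small amber dropper bottle, 26 mm across, 62 mm tall, standing beside the rack; origin at its foot
- dish_a: leave alone: clear shallow dish, 90 mm across, 16 mm high, on the robot's side of the table
- dish_b: leave alone: clear shallow dish, 90 mm across, 16 mm high, at the far right
- saucepan: leave alone: pale green enamel saucepan, 160 mm across, 88 mm high, long white handle, standing on a blue tile at the far right; origin under its centre
- spatula: leave alone: spatula lying on the table to the right of the rack, about 0.3 m long along its x; origin under its middle
Mind the look-alikes: they are no part of the job. Several things have the shape of the rack; the one meant has the colours described above.

How it is judged:
By the outcome, as a careful person would: the job done as asked, in the order asked, and still so for the second after the job is handed in, while the arm keeps its last pose, push and grip.
It also fails if it takes over 45 s, if anything falls off the work surface, if the arm or the gripper's body presses on something with over 40 N, if the wrist force passes 120 N, or if a joint passes its speed limit or range.

## Working session

There is one attempt and no reset: what is moved stays moved. The work goes in short steps, Python scripts to look and compute and a shell command to move; the robot and the scene stay as the last step left them, time stands still between calls to the robot, and variables do not carry over. Pictures are saved under pics/ and viewed, about 8 in all and at most 12, crops included, and the job is handed in when it is done.

```bash
mkdir -p pics; cat > h.py <<'E'
import numpy as np, cv2
from workcell import env, grab_frame, camera_params, spotter
def cam(n):
    p=camera_params(n); R,_=cv2.Rodrigues(np.array(p["rvec"],float)); return np.array(p["K"]),R,np.array(p["tvec"],float).ravel()
def ray(n,uv,z):
    K,R,t=cam(n); d=R.T@np.linalg.inv(K)@np.array([uv[0],uv[1],1.]); c=-R.T@t
    return c+d*(z-c[2])/d[2]
def proj(n,P):
    K,R,t=cam(n); q=K@(R@np.array(P,float)+t); return q[:2]/q[2]
def save(f,im): cv2.imwrite("pics/"+f,im[...,::-1])
def crop(im,u,v,r,s): 
    u,v=int(u),int(v); return cv2.resize(im[max(0,v-r):v+r,max(0,u-r):u+r],None,fx=s,fy=s,interpolation=cv2.INTER_CUBIC)
E
python3 - <<'E'
from h import *
for n in("side","top"):
    save(n+"0.png",grab_frame(n)); K,R,t=cam(n); print(n,K[0,0],-R.T@t,R[2])
    for q in("knob","rack","hob","thermometer"):
        print(q,[(round(d["conf"],2),np.round(d["box"]).tolist()) for d in spotter.look_for(q,n)[:3]])
E
```

```text
side 549.7787003496333 [ -50.7159542  -599.97335919  880.92598588] [ 0.49711985  0.49161825 -0.71497087]
knob [(0.93, [416.0, 269.0, 22.0, 25.0])]
rack [(0.97, [368.0, 262.0, 86.0, 89.0]), (0.86, [273.0, 400.0, 122.0, 75.0]), (0.44, [414.0, 270.0, 29.0, 24.0])]
hob [(0.71, [187.0, 111.0, 191.0, 154.0])]
thermometer []
top 478.5589439038363 [ 415.08821226  -61.89354252 1017.69455426] [ 0.0891342  -0.00775008 -0.99598947]
knob [(0.71, [413.0, 182.0, 25.0, 23.0])]
rack [(0.72, [402.0, 171.0, 43.0, 92.0]), (0.2, [412.0, 181.0, 22.0, 22.0])]
hob [(0.71, [91.0, 83.0, 224.0, 193.0])]
thermometer [(0.66, [415.0, 233.0, 22.0, 14.0])]
```

View pics/top0.png

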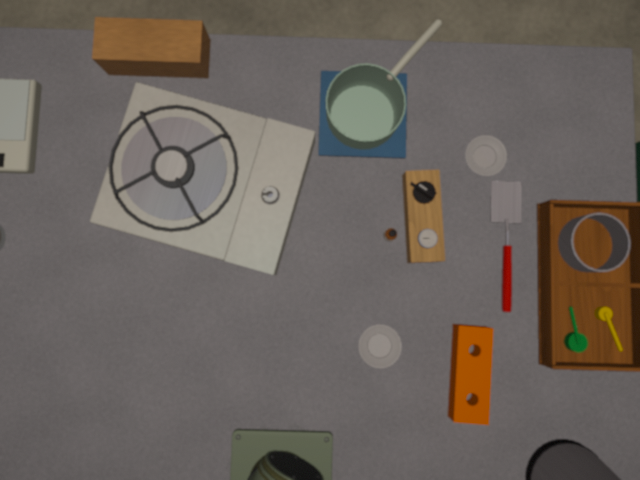

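View pics/side0.png

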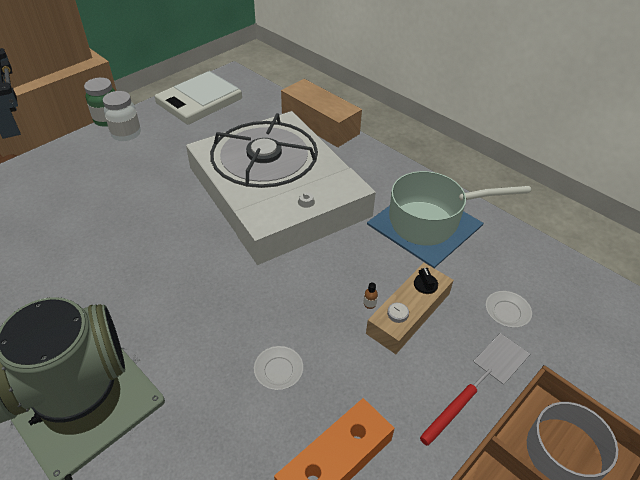

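```bash
python3 - <<'E'
from h import *
T=grab_frame("top"); S=grab_frame("side")
c=lambda im,u,v:cv2.resize(im[v-19:v+19,u-25:u+25],(400,300),interpolation=cv2.INTER_CUBIC)
save("c1.png",np.vstack([np.hstack([c(T,424,192),c(T,270,195)]),np.hstack([c(S,427,282),c(S,307,200)])]))
k=ray("top",(424,191),70); print("knob",k, "therm",ray("top",(428,239),55),"side knob",ray("side",(427,280),60))
print("hub top",ray("top",(270,195),89),"side",ray("side",(307,200),89), "burner",ray("top",(173,166),95),ray("side",(264,149),95))
for n in("top","side"):
  for q in("knob","hob"):
    for d in spotter.trace(q,n)[:1]:
        m=d["region"]; v,u=np.nonzero(m); print(n,q,d["conf"],u.mean(),v.mean(),m.sum())
        if q=="hob":
            cs=cv2.findContours(m.astype(np.uint8),0,2)[0]; cc=max(cs,key=cv2.contourArea); print(cv2.boxPoints(cv2.minAreaRect(cc)))
E
```

```text
knob [ 597.18702081 -272.07989787   70.        ] therm [ 501.95684475 -284.40221116   55.        ] side knob [ 598.19189619 -277.90903847   60.        ]
hub top [576.52422519  34.66131428  89.        ] side [572.03136371  27.53992246  89.        ] burner [627.15196721 225.56193463  95.        ] [621.33128502 222.3074394   95.        ]
top knob 0.64 423.3101736972705 192.5409429280397 403
top hob 0.92 204.09410332231693 178.37029048530178 28745
[[ 87.41509 222.54718]
 [128.88681  77.39624]
 [318.28302 131.50946]
 [276.8113  276.6604 ]]
side knob 0.76 425.1759259259259 281.7962962962963 432
side hob 0.94 278.8466278868859 184.64009675747278 17363
[[181.46393  146.79382 ]
 [325.46393   82.793816]
 [382.4536   211.0206  ]
 [238.45361  275.0206  ]]
```

View pics/c1.png

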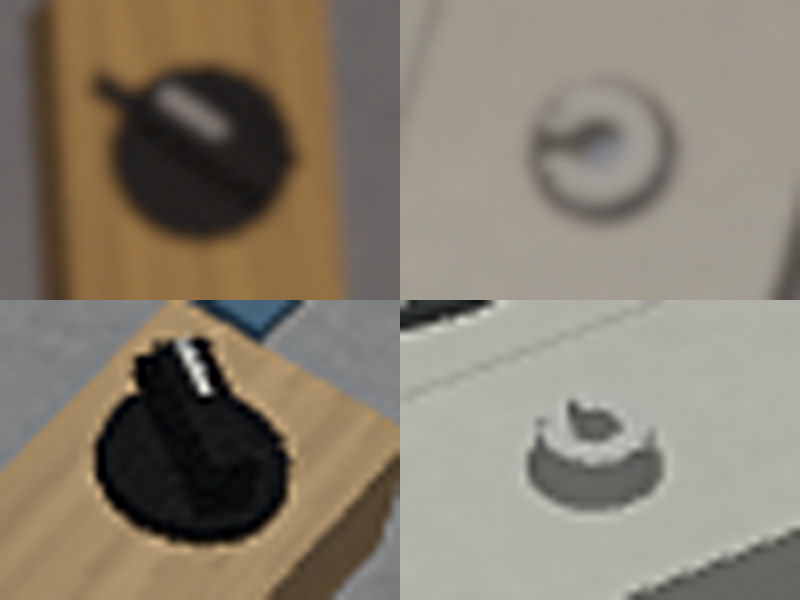

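```bash
python3 - <<'E'
from h import *
a=lambda p,q:np.degrees(np.arctan2(q[1]-p[1],q[0]-p[0]))
TK=lambda x,y,z:ray("top",(399+x/8-.44,173+y/8-.44),z)
SK=lambda x,y,z:ray("side",(402+x/8-.44,263+(y-300)/8-.44),z)
TH=lambda x,y,z:ray("top",(245+(x-400)/8-.44,176+y/8-.44),z)
SH=lambda x,y,z:ray("side",(282+(x-400)/8-.44,181+(y-300)/8-.44),z)
p=TK(203,153,50);n=TK(100,85,49);l0,l1=TK(225,135,73),TK(165,95,73)
print("knob",p,n,np.linalg.norm(n-p),a(p,n),"line",l0,l1,a(l0,l1),np.linalg.norm(l1-l0))
p=SK(193,458,49);l0,l1=SK(207,393,73),SK(182,343,73);print("side",p,l0,l1,a(l0,l1),np.linalg.norm(l1-l0))
p=TH(598,141,89);s=TH(540,143,89);print("hub",p,s,a(p,s),np.linalg.norm(s-p))
p=SH(596,428,89);s=SH(572,403,89);print("side",p,s,a(p,s),np.linalg.norm(s-p))
c=[ray("top",q,75) for q in((137,83),(315,131),(274,274),(91,221))]
print(np.round(c),a(c[1],c[0]),a(c[2],c[3]),a(c[2],c[1]))
m=sum(c)/4;th=np.radians((a(c[1],c[0])+a(c[2],c[3]))/2);print(m,"hub pred",m-140*np.array([np.cos(th),np.sin(th),0]))
print(env.state()["ee_pos"],env.state()["ee_rot"],env.hold_point_z)
E
```

```text
knob [ 599.60264418 -276.39486339   50.        ] [ 616.70029221 -249.9284595    49.        ] 31.52459520471393 57.13700363950573 line [ 599.94825136 -276.77659566   73.        ] [ 609.65467638 -261.61958956   73.        ] 57.36482735924529 17.99859774133962
side [ 600.27325933 -275.33667657   49.        ] [ 600.33785781 -274.79107061   73.        ] [ 608.95149807 -260.85694531   73.        ] 58.27694044782654 16.381533700815293
hub [580.08424834  36.14864606  89.        ] [579.16347119  50.32946226  89.        ] 93.71506754349497 14.210678328886337
side [578.40956776  36.90494461  89.        ] [580.9308512   48.79288944  89.        ] 78.0257208558849 12.152370241667546
[[801. 314.  75.]
 [712. -50.  75.]
 [422.  22.  75.]
 [517. 387.  75.]] 76.34576436497309 75.53142740173915 -13.95212948949167
[612.93341272 168.42885901  75.        ] hub pred [578.91878504  32.62383294  75.        ]
[195.44496239 540.78059454 213.99764583] [ 1.79992605e+02 -1.22796596e-03  1.60127368e+02] -18.8
```

```bash
python3 -m jog '0 0 -1.4 1.08 -2.18 0 0.5;0 0 -2.8 2.16 -4.36 0 0.5;0 0 -4.2 3.24 -6.54 0 0.5;0 0 -5.6 4.32 -8.72 0 0.5;0 0 -7 5.4 -10.9 0 0.5'
python3 -m jog '0 0 -1.4 1.08 -2.18 0 0.5;0 0 -2.8 2.16 -4.36 0 0.5;0 0 -4.2 3.24 -6.54 0 0.5;0 0 -5.6 4.32 -8.72 0 0.5;0 0 -7 5.4 -10.9 0 0.5'
python3 -m jog '0 0 -1.4 1.08 -2.18 0 0.5;0 0 -2.8 2.16 -4.36 0 0.5;0 0 -4.2 3.24 -6.54 0 0.5;0 0 -5.6 4.32 -8.72 0 0.5;0 0 -6.52 5.4 -10.9 0 0.5'
python3 -m jog '0 0 0 0 0 -1 0.5;0 0 0 0 0 -2 0.5;0 0 0 0 0 -3 0.5;0 0 0 0 0 -3.6 0.5;0 0 0 0 0 -3.6 0.5'
```

```text
time_s: 1.42
ee_pos: [331.1, 266.6, 214.2]
ee_rot: [179.9, 0.0, 124.9]
force: [0.6, -0.2, 0.1]
gripper_width: 46.3
time_s: 2.05
ee_pos: [466.2, -6.2, 214.3]
ee_rot: [179.9, -0.0, 89.9]
force: [0.7, 1.5, -0.3]
gripper_width: 45.9
time_s: 2.68
ee_pos: [601.2, -278.6, 214.0]
ee_rot: [180.0, -0.0, 57.3]
force: [0.7, 1.1, 0.2]
gripper_width: 45.2
time_s: 3.3
ee_pos: [599.9, -276.4, 122.9]
ee_rot: [-179.9, 0.0, 57.5]
force: [-0.4, -0.5, 1.5]
gripper_width: 45.6
```

```bash
python3 -m jog '0 0 0 0 0 -1 0.5;0 0 0 0 0 -1.8 0.5;0 0 0 0 0 -2.4 0.5;0 0 0 0 0 -2.75 0.5;0 0 0 0 0 -2.75 0.5'
python3 -m jog '0 0 0 0 0 0 0.08;0 0 0 0 0 0 0.08;0 0 0 0 0 0 0.08;0 0 0 0 0 0 0.08;0 0 0 0 0 0 0.08' 35
python3 - <<'E'
from h import *
T=grab_frame("top"); S=grab_frame("side")
c=lambda im,u,v:cv2.resize(im[v-25:v+25,u-25:u+25],(400,400),interpolation=cv2.INTER_CUBIC)
save("c2.png",np.hstack([c(T,424,192),c(S,427,275)]))
print(env.state()["ee_pos"],env.state()["force"],env.state()["torque"])
E
```

```text
time_s: 3.92
ee_pos: [600.4, -276.7, 55.1]
ee_rot: [-180.0, 0.0, 57.5]
force: [-0.1, 0.5, -0.2]
gripper_width: 45.6
time_s: 4.55
ee_pos: [600.4, -276.7, 55.6]
ee_rot: [180.0, -0.0, 57.5]
force: [-0.3, 1.0, 2.2]
gripper_width: 13.5
[ 600.43022126 -276.7124446    55.56960817] [-0.49706949  0.06696153  2.76258684] [0.01595697 0.28483912 0.04707418]
```

View pics/c2.png

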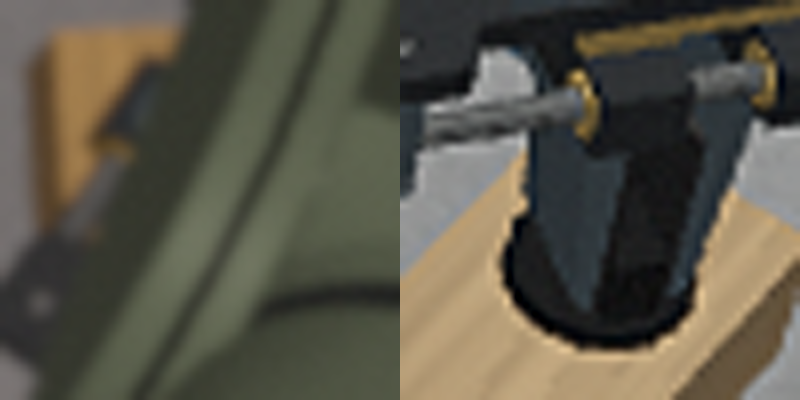

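```bash
python3 -m jog '0 0 0 0 0 0.4 0.08;0 0 0 0 0 1.2 0.08;0 0 0 0 0 2.2 0.08;0 0 0 0 0 3.2 0.08;0 0 0 0 0 3.8 0.08'
python3 -m jog '0 0 1 -0.14 2 0 0.08;0 0 2 -0.28 4.2 0 0.08;0 0 3 -0.42 6.4 0 0.08;0 0 4 -0.56 8.6 0 0.08;0 0 4.7 -0.7 10.4 0 0.08'
python3 -m jog '0 0 0.3 -0.05 0.9 0 0.08;0 0 0.5 -0.12 1.7 0 0.08;0 0 0.5 -0.15 2.1 0 0.08;0 0 0.5 -0.15 2.12 0 0.08;0 0 0.5 -0.15 2.12 0 0.08'
python3 - <<'E'
from h import *
S=grab_frame("side");s=env.state();print(s["ee_pos"],s["ee_rot"],s["force"],s["gripper_width"])
p=np.array(s["ee_pos"]);u,v=proj("side",p-[0,0,20]);print(u,v, [proj("side",p-[0,0,k]) for k in(10.6,34.6)],proj("side",(579.2,36.5,89)))
u,v=int(u),int(v);save("c3.png",cv2.resize(S[v-30:v+45,u-40:u+40],None,fx=8,fy=8,interpolation=cv2.INTER_CUBIC));print(u-40,v-30)
E
```

```text
time_s: 5.28
ee_pos: [601.0, -277.0, 151.9]
ee_rot: [179.9, -0.0, 57.5]
force: [0.8, -0.3, -1.9]
gripper_width: 13.7
time_s: 5.9
ee_pos: [582.5, -14.7, 150.2]
ee_rot: [-180.0, -0.0, 81.2]
force: [0.9, -0.2, -0.3]
gripper_width: 13.4
time_s: 6.52
ee_pos: [579.3, 35.5, 150.2]
ee_rot: [180.0, 0.0, 83.5]
force: [-0.3, 0.6, -1.4]
gripper_width: 13.8
[579.29977003  35.46533062 150.19717361] [1.79992130e+02 1.79159501e-02 8.34700653e+01] [-0.67268449  0.80590648 -0.87914505] 13.927379795677654
306.8753185800049 182.0544931295799 [array([306.88867382, 178.61184314]), array([306.85487883, 187.32335244])] [306.45075558 196.47931988]
266 152
```

View pics/c3.png

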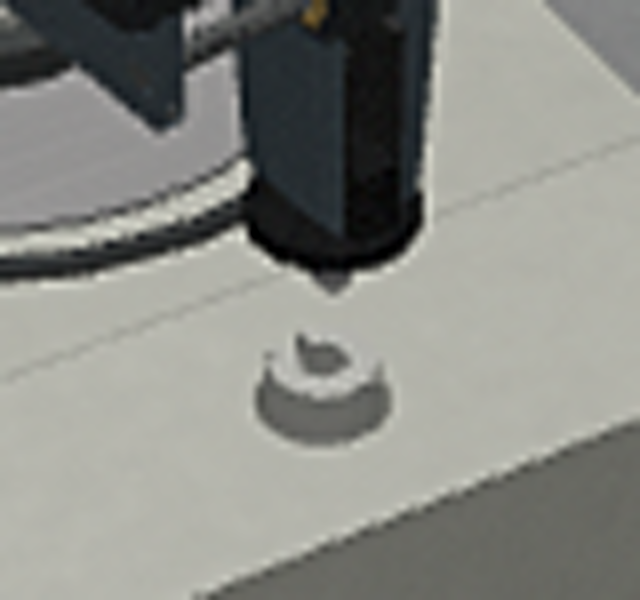

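```bash
python3 - <<'E'
from h import *
from scipy.optimize import least_squares
a=np.linspace(0,2*np.pi,180)
def ext(c,r,z):
    q=np.array([proj("side",(c[0]+r*np.cos(t),c[1]+r*np.sin(t),z)) for t in a]); return np.array([(q[:,0].min()+q[:,0].max())/2,q[:,1].max()]),np.ptp(q[:,0])
px=lambda x,y:np.array([266+x/8-.44,152+y/8-.44])
def fit(r,z,t): 
    s=least_squares(lambda c:ext(c,r,z)[0]-t,[579,36],diff_step=1e-3,x_scale=1).x; print(s,ext(s,r,z)[1]*8); return s
z0=150.2-10.6
print("skirt");fit(24,z0,px(336,272))
print("tip");fit(3.5,z0-24,px(336,292))
print("hub rim");fit(15,89,px(323.5,397)); print("bore");fit(6.8,89,px(325,374))
print(cam("side")[1])
E
```

```text
skirt
[581.39347642  35.57017673] 182.52145954587968
tipTraceback (most recent call last):
  File "<stdin>", line 11, in <module>
  File "<stdin>", line 8, in fit
    return func(*args, **kwargs)
    result = trf(vector_fun.fun, vector_fun.jac, x0, f0, J0, lb, ub, ftol, xtol,
                 gtol, max_nfev, x_scale, loss_function, tr_solver,
                 tr_options.copy(), verbose, callback=callback_wrapped)
    return trf_no_bounds(
        fun, jac, x0, f0, J0, ftol, xtol, gtol, max_nfev, x_scale,
        loss_function, tr_solver, tr_options, verbose, callback=callback)
    f_new = fun(x_new)
    self._update_fun()
    ~~~~~~~~~~~~~~~~^^
    self.f = self.fun_wrapped(xp_copy(self.x))
             ~~~~~~~~~~~~~~~~^^^^^^^^^^^^^^^^^
    return np.atleast_1d(self.fun(x))
                         ~~~~~~~~^^^
    return self.f(x, *self.args, **self.kwargs)
           ~~~~~~^^^^^^^^^^^^^^^^^^^^^^^^^^^^^^
  File "<stdin>", line 8, in <lambda>
  File "<stdin>", line 5, in ext
  File "h.py", line 9, in proj
    K,R,t=cam(n); q=K@(R@np.array(P,float)+t); return q[:2]/q[2]
          ~~~^^^
  File "h.py", line 4, in cam
    p=camera_params(n); R,_=cv2.Rodrigues(np.array(p["rvec"],float)); return np.array(p["K"]),R,np.array(p["tvec"],float).ravel()
ValueError: time passes only in moves, steps and waits
```

```bash
sed -i 's/^def cam(n):/import functools\n@functools.cache\ndef cam(n):/' h.py; python3 - <<'E'
from h import *
from scipy.optimize import least_squares
a=np.linspace(0,2*np.pi,180)
def ext(c,r,z):
    q=np.array([proj("side",(c[0]+r*np.cos(t),c[1]+r*np.sin(t),z)) for t in a]); return np.array([(q[:,0].min()+q[:,0].max())/2,q[:,1].max()]),np.ptp(q[:,0])
px=lambda x,y:np.array([266+x/8-.44,152+y/8-.44])
def fit(r,z,t): 
    s=least_squares(lambda c:ext(c,r,z)[0]-t,[579,36],diff_step=1e-3).x; print(s,ext(s,r,z)[1]*8)
z0=150.2-10.6
print("skirt");fit(24,z0,px(336,272))
print("tip");fit(3.5,z0-24,px(336,292))
print("hub rim");fit(15,89,px(323.5,397)); print("bore");fit(6.8,89,px(325,374))
E
```

```text
skirt
[581.39347642  35.57017673] 182.52145954587968
tip
[581.14281341  35.19042806] 26.233161230772566
hub rim
[578.33981032  37.02471067] 110.6830956189101
bore
[579.3801913   37.50420664] 50.143548424025994
```

```bash
python3 -m jog '0 0 0 -0.06 0.06 -0.2 0.08;0 0 0 -0.06 0.06 -0.5 0.08;0 0 0 -0.06 0.06 -0.8 0.08;0 0 0 -0.06 0.06 -0.9 0.08;0 0 0 -0.06 0.06 -0.9 0.08'
python3 -m jog '0 0 0 0 0 -0.1 0.08;0 0 0 0 0 -0.2 0.08;0 0 0 0 0 -0.3 0.08;0 0 0 0 0 -0.4 0.08;0 0 0 0 0 -0.4 0.08' 
```

```text
time_s: 7.2
ee_pos: [577.6, 37.7, 127.4]
ee_rot: [-180.0, 0.0, 83.5]
force: [0.7, -0.3, 0.0]
gripper_width: 13.9
time_s: 7.82
ee_pos: [577.5, 37.8, 117.4]
ee_rot: [-180.0, 0.0, 83.5]
force: [0.3, -0.4, -0.7]
gripper_width: 14.0
```

```bash
python3 -m jog '0 0 0 0 0 -0.06 0.08;0 0 0 0 0 -0.12 0.08;0 0 0 0 0 -0.18 0.08;0 0 0 0 0 -0.24 0.08;0 0 0 0 0 -0.24 0.08'
```

```text
time_s: 8.45
ee_pos: [577.6, 37.8, 111.6]
ee_rot: [-180.0, 0.0, 83.5]
force: [0.4, -0.2, -0.3]
gripper_width: 14.0
```

```bash
python3 -m jog '0 0 0 0 0 -0.06 0.08;0 0 0 0 0 -0.12 0.08;0 0 0 0 0 -0.18 0.08;0 0 0 0 0 -0.18 0.08;0 0 0 0 0 -0.18 0.08'
```

```text
time_s: 9.07
ee_pos: [577.6, 37.8, 107.2]
ee_rot: [-180.0, 0.0, 83.5]
force: [0.1, 0.0, -1.7]
gripper_width: 13.5
```

```bash
python3 -m jog '0 0 0 0 0 -0.06 0.08;0 0 0 0 0 -0.12 0.08;0 0 0 0 0 -0.18 0.08;0 0 0 0 0 -0.2 0.08;0 0 0 0 0 -0.2 0.08'
python3 - <<'E'
from h import *
S=grab_frame("side");s=env.state();print(s["ee_pos"],s["force"],s["torque"])
u,v=307,187;save("c4.png",cv2.resize(S[v-30:v+30,u-40:u+40],None,fx=8,fy=8,interpolation=cv2.INTER_CUBIC))
E
```

```text
time_s: 9.7
ee_pos: [577.6, 37.8, 102.1]
ee_rot: [-180.0, 0.0, 83.5]
force: [-0.2, 0.0, -1.1]
gripper_width: 13.9
[577.65560625  37.77017371 102.15602182] [-0.54869106  0.68857445 -0.20446654] [-0.10445742  0.17031793  0.03128289]
```

View pics/c4.png

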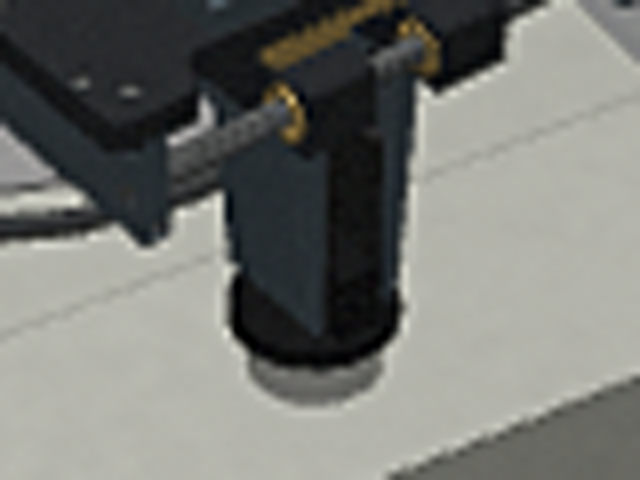

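```bash
python3 -m jog '0 0 0 0 0 -0.04 0.08;0 0 0 0 0 -0.08 0.08;0 0 0 0 0 -0.11 0.08;0 0 0 0 0 -0.11 0.08;0 0 0 0 0 -0.11 0.08' 45
python3 -m jog '0 0 0 0 0 -0.06 0.08;0 0 0 0 0 -0.12 0.08;0 0 0 0 0 -0.15 0.08;0 0 0 0 0 -0.15 0.08;0 0 0 0 0 -0.15 0.08'
python3 -m jog '0 0 0 0 0 -0.04 0.08;0 0 0 0 0 -0.08 0.08;0 0 0 0 0 -0.12 0.08;0 0 0 0 0 -0.12 0.08;0 0 0 0 0 -0.12 0.08'
```

```text
time_s: 10.38
ee_pos: [577.7, 37.8, 99.6]
ee_rot: [180.0, -0.0, 83.5]
force: [-1.0, 0.2, -0.6]
gripper_width: 13.7
time_s: 11.0
ee_pos: [577.7, 37.8, 95.9]
ee_rot: [180.0, -0.0, 83.5]
force: [-2.2, -0.0, 5.2]
gripper_width: 13.5
time_s: 11.62
ee_pos: [577.7, 37.8, 92.9]
ee_rot: [180.0, -0.0, 83.5]
force: [-1.5, -1.0, 6.7]
gripper_width: 13.7
```

```bash
python3 -m jog '0 0 0 0 0 -0.04 0.08;0 0 0 0 0 -0.06 0.08;0 0 0 0 0 -0.08 0.08;0 0 0 0 0 -0.08 0.08;0 0 0 0 0 -0.08 0.08'
python3 -m jog '0 0 0 0 0 -0.03 0.08;0 0 0 0 0 -0.05 0.08;0 0 0 0 0 -0.05 0.08;0 0 0 0 0 -0.05 0.08;0 0 0 0 0 -0.05 0.08'
```

```text
time_s: 12.25
ee_pos: [577.7, 37.8, 91.5]
ee_rot: [180.0, -0.0, 83.5]
force: [-4.2, -0.3, 8.9]
gripper_width: 13.9
time_s: 12.88
ee_pos: [577.7, 37.8, 91.3]
ee_rot: [179.9, -0.0, 83.5]
force: [-5.6, -0.3, 15.2]
gripper_width: 13.7
```

```bash
python3 -m jog '0 0 0 0 0 -0.02 0.08;0 0 0 0 0 -0.02 0.08;0 0 0 0 0 -0.02 0.08;0 0 0 0 0 -0.02 0.08;0 0 0 0 0 -0.02 0.08'
python3 - <<'E'
from h import *
S=grab_frame("side");s=env.state();print(s["ee_pos"],s["force"],s["torque"])
u,v=307,190;save("c5.png",np.hstack([cv2.resize(S[v-30:v+30,u-25:u+25],(400,480),interpolation=cv2.INTER_CUBIC),cv2.resize(S[240:360,360:460],(400,480))]))
E
```

```text
time_s: 13.5
ee_pos: [577.7, 37.8, 91.3]
ee_rot: [179.9, -0.0, 83.5]
force: [-6.1, -0.2, 17.9]
gripper_width: 13.6
[577.77773018  37.7943045   91.31999897] [-6.15142071 -0.02451739 17.74016739] [-0.14324704  1.28351916 -0.01077735]
```

View pics/c5.png

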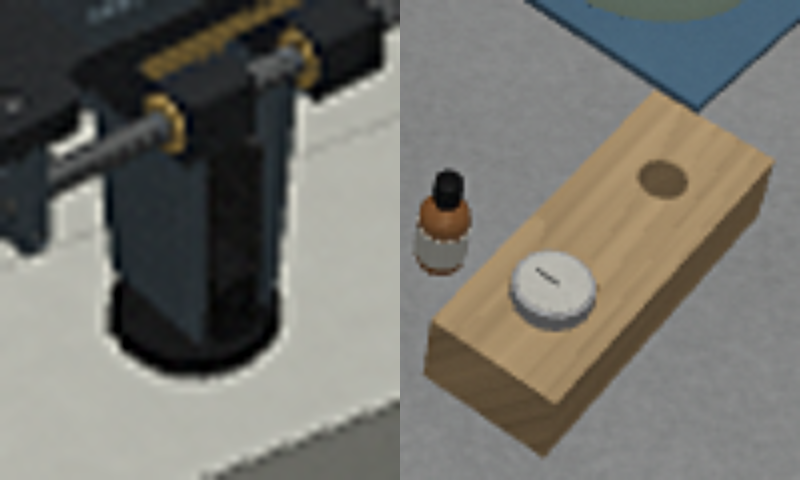

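The picture shows the knob's skirt low over the deck, with the hub hidden beneath it. The rack, thermometer and dropper stand as before.

```bash
python3 -c "
from workcell import env
print(env.job_done())"
```

```text
the job is handed in; nothing more can be done
None
```

The knob is out of the rack, fitted in the hob's hub and held pushed in. I handed the job in at 13.5 s on the robot's clock, with the gripper still holding it (grip set to 45 N).

- **Fit:** I turned the knob to about 83.5° while carrying it over, and the key slipped into the slot with no searching. It went down to the fully-home height (TCP 99.6 mm) with almost no force.
- **Push:** The force rose from about 5 N to 9 N as I pushed. The hub then stopped hard at 91.3 mm, about 8 mm below home, which matches the valve's full travel. I held it there with about 18 N down, and the height did not change over the last half second.
- **Surroundings:** The last side picture shows the rack, thermometer and dropper where they were. I did not look again at the dishes, saucepan or spatula; the arm passed well above them.

**Disagreements between checks:**
- The two cameras differed by 2–3 mm on where the hub sits relative to the knob. I aimed between their readings.
- There is a remaining sideways force of about 6 N, so the stem is slightly off-centre in the hub.
- The two cameras also gave different slot angles, 78° and 94°. The fit settled that.

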